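Nest the parts cup and lock the sloping cup stand

ROBOT

A 6-joint arm with a two-finger parallel gripper is mounted at the origin on the work surface. World frame = base frame: x ahead of the robot, y to its left, z up, the work surface at z = 0. Lengths are in m, angles in rad, forces in N, time in s.
With the tool pointing down it reaches from about 0.375 to 0.75 m from the base axis. Payload 9 kg.
Tool frame: the origin (TCP) lies between the finger pads; the fingertips stand 14 mm ahead of it and the grasp point (between the pads) lies 5 mm behind it; z points along the fingers, y is the line along which they close (so a half turn about z gives the same grasp; the last joint's range is limited). The gripper opens to 85 mm and grips with 20 to 120 N. Pads are 22 mm wide; open, the fingers measure 114 mm over their backs; the gripper's body (76 mm by 85 mm) begins 54 mm behind the grasp point. The pads swing forward as they close: fully open they stand 13 mm farther back than shut.
Start: joints at [-0.218, 0.104, 0.097, 1.564, 0, 1.353], TCP at [0.6, 0, 0.245] pointing down, gripper open.
Joint ranges: [-2.99, 2.99], [-0.84, 1.86], [-1.1, 1.16], [-1.84, 2.11], [-1.51, 1.56], [-3.14, 3.14]. Speed limits (rad/s): [2.22, 2.22, 2.57, 3.14, 3.14, 3.14].

INTERFACE

Orientations are given as a unit quaternion [x, y, z, w].
In Python, from workcell import bot gives the robot as it stands. Calls block until the motion is done:
- bot.move_to(position, orientation): joint-space move of the TCP to a pose.
- bot.move_l(position, rot=None, velocity=0.15, f_stop=None): straight line of the TCP; rot=None keeps the orientation; velocity is the mean speed in m/s. With f_stop (N) it stops when the force on the tool has changed by that much, and returns True; else False.
- bot.set_joints(angles): joint-space move.
- bot.grip(opening, squeeze=None): finger opening in m; squeeze is the grip in N (None keeps the last); returns when the fingers have stopped.
- bot.dwell(seconds).
- bot.solve_ik(position, orientation): joint angles nearest the present ones, or None.
- bot.camera(name): name is "scene" or "side" or "wrist"; returns the picture (384x512x3 uint8, red, green, blue); there is no depth.
- bot.get_calibration(name): a dict with "mtx" (3x3 intrinsics, pixels), "T" (4x4, takes a point from camera to world coordinates). Camera axes: x right, y down, z forward; pixel columns grow to the right and rows downward; lengths in m; the calibration is good to about 2 mm. A picture is of the moment at which its call begins: read the wrist's pose just before it. get_calibration takes no time and is no camera call; for the wrist camera it gives the pose at the moment of the call.
A pose or a line that the arm cannot do raises bot.IKError and nothing moves.
- bot.close_job(): hands the job in; it is judged then, once.
Readings, each from a call of its own:
- bot.read_clock(): time.
- bot.read_q(): joint angles.
- bot.read_qd(): joint speeds.
- bot.read_tau(): joint torques, N m.
- bot.read_position(): TCP position.
- bot.read_orientation(): TCP orientation.
- bot.read_contact_force(): force on the tool from outside, world axes, zero at the start.
- bot.read_moment(): the same for the moment, N m.
- bot.read_finger_gap(): finger opening in m.
- bot.read_grasp_force(): force on a finger pad.
Only numpy, scipy, OpenCV 4.12 (cv2) and the standard library are available. Lean on these libraries where they do the work, as an engineer would, in place of code of your own. Each camera call takes 0.05 s, during which the arm holds its last target. There are 200 camera calls.

TASK

Set up the sloping cup stand for the next build: nest the loose blue parts cup fully home in the metal cup held in the stand, then turn the stand's black lock collar clockwise (seen from above) all the way until its white line meets the red locked mark on the stand. The blue cup must stay fully nested; leave the yellow cup and everything else on the bench where it is.

Things in the scene. Friction and masses are not known exactly. Their poses are not given: they have to be found in the camera images.
- blue_cup: Loose blue plastic cup, upright on the bench left or right of the stand. 50 mm tall: body tapers from 26 mm diameter at the foot to 40 mm at 30 mm height; above it a straight grip band, 48 mm across, 30 to 50 mm up. Wall 2.5 mm, 70 g. Origin: centre of its foot, z up its axis. Nested, the step under its band rests on the lower cup's rim, so it stands 20 mm higher than that cup.
- seat: Where a fully nested cup's foot is, on the axis of the stand's fixed metal cup (same shape as the blue one). z: up and out along the cup and collar axis, leaning 28 degrees from vertical towards the stand's front; x: up the slope. Along z: flat white plate (150 x 150 mm) and metal cup's foot at -20 mm, metal cup's rim at +30, nested cup's rim at +50.
- collar_mid (a point): Centre of the captive black knurled lock collar round the metal cup, at half its height; z along its axis. A ring 60 mm across and 26 mm tall (-2 to +24 mm along the seat's z), its underside 18 mm above the plate, with free space round it. It only turns, with stiff friction (about 0.25 N m).
- collar (a joint): Angle of the lock collar, rad: 0 fully open, growing clockwise seen from above the plate. At 2.2 the white line meets the red mark and the collar comes up against a hard stop. It stays where it is left.
- collar_line (a point): Outer top end of the white line painted on the collar, on its edge, 30 mm from the axis (turns with it).
- lock_mark (a point): Middle of the red locked mark, a radial red stripe on the white plate on the high (far) side of the collar, 40 mm from the axis.
- yellow_cup: Another loose cup, yellow, of the same shape and size; stays where it is. Origin at the centre of its foot.
- module_a: Aluminium electronics module with six connectors on top, 90 x 130 x 150 mm, standing on the bench; not needed. Origin under its centre.
- module_b: A second such module; not needed.
- screwdriver: Red screwdriver lying on the bench; not needed.
- bottle: Water bottle, 64 mm diameter, 200 mm tall; not needed.
- parts_tray: Low blue divided tray 120 x 160 x 35 mm; not needed.
- board: Green circuit board 100 x 140 mm with components; not needed.
Not all that is in view belongs to the job. Of the things that look like the part that bears seat, the smaller one is meant. Of the things shaped like the blue_cup, the blue one is meant.

How it is judged:
By the outcome, as a careful person would: the job done as asked, in the order asked, and still so for the second after the job is handed in, with the robot touching nothing.
It also fails if it takes over 67 s, if anything falls off the work surface, if the arm or the gripper's body presses on something with over 40 N, if the wrist force passes 120 N, or if a joint passes its speed limit or range.

## Working session

There is one attempt and no reset: what is moved stays moved. The work goes in short steps, each a Python script; the robot and the scene stay as the last script left them, time stands still between calls to the robot, and variables do not carry over. Pictures are saved under pics/ and viewed, at most 10 in all, crops included, and the job is handed in when it is done.

```bash
mkdir -p pics; ls
python3 - <<'E'
from workcell import bot
import cv2,numpy as np
np.set_printoptions(precision=4,suppress=True)
ims=[]
for n in("scene","side","wrist"):
    im=bot.camera(n)[:,:,::-1]; cv2.imwrite(f"pics/{n}0.png",im)
    c=bot.get_calibration(n); print(n,c["mtx"].tolist(),"\n",c["T"])
print(bot.read_clock(),bot.read_orientation())
a=cv2.imread("pics/scene0.png");
cv2.imwrite("pics/scene0b.png",cv2.resize(a,(800,600),interpolation=cv2.INTER_CUBIC))
a=cv2.imread("pics/side0.png");b=cv2.imread("pics/wrist0.png")
cv2.imwrite("pics/side0b.png",cv2.resize(a,(800,600),interpolation=cv2.INTER_CUBIC))
E
```

```text
pics
scene [[350.1802401616836, 0.0, 257.5354126154854], [0.0, 350.1802401616836, 190.95244892715058], [0.0, 0.0, 1.0]] 
 [[ 0.3848  0.7057 -0.5949  1.2147]
 [ 0.923  -0.2908  0.2521 -0.2653]
 [ 0.0049 -0.6461 -0.7632  0.9796]
 [ 0.      0.      0.      1.    ]]
side [[416.6388769432766, 0.0, 253.20622073051806], [0.0, 416.6388769432766, 188.64311846781706], [0.0, 0.0, 1.0]] 
 [[-0.879  -0.3169  0.3562  0.0066]
 [-0.4767  0.5983 -0.644   0.9454]
 [-0.009  -0.7359 -0.677   1.0554]
 [ 0.      0.      0.      1.    ]]
wrist [[317.1253099385697, 0.0, 257.7378887433881], [0.0, 317.1253099385697, 198.31773863425576], [0.0, 0.0, 1.0]] 
 [[ 1.      0.0011 -0.0018  0.5998]
 [ 0.0006 -0.961  -0.2766  0.0696]
 [-0.0021  0.2766 -0.961   0.3735]
 [ 0.      0.      0.      1.    ]]
0.15 [ 0.7071  0.7071 -0.0003 -0.0004]
```

View pics/scene0b.png

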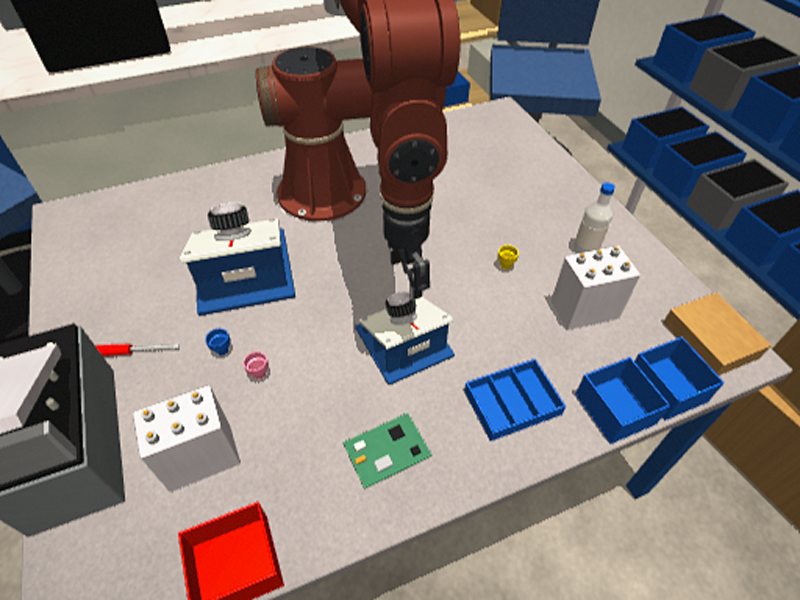

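View pics/side0b.png

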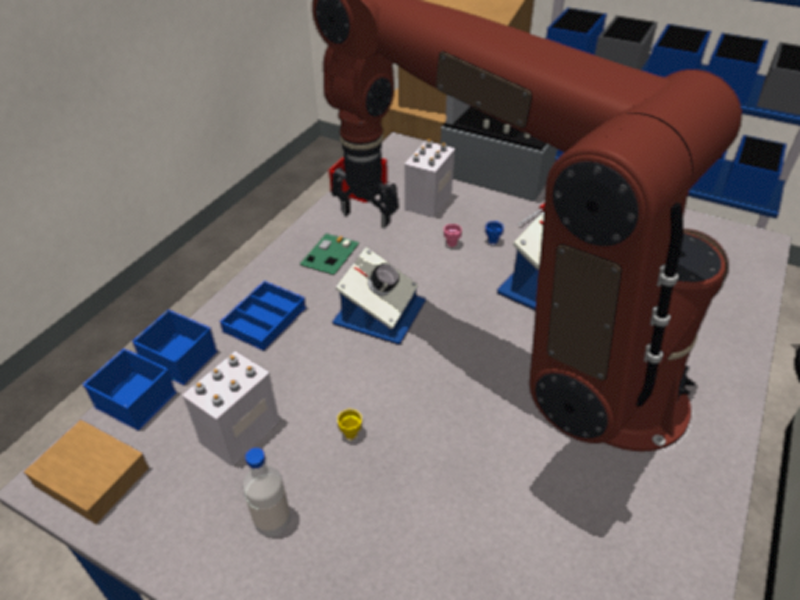

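View pics/wrist0.png

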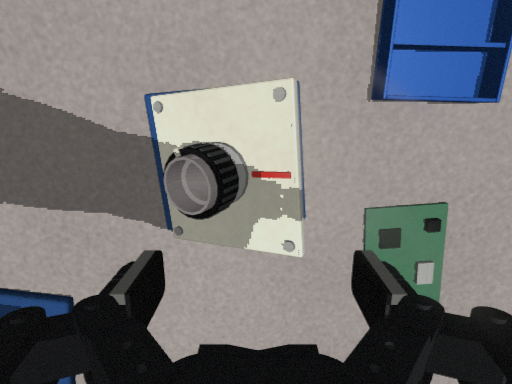

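The scene view (800 px) shows two stands: a large one at (238,255) and a small one at (407,335). The small one is the one meant, and it is also what the wrist camera sees, with collar about (200,180) and red mark (271,175), so up-slope is roughly +x. The cups are blue (218,342), pink (256,365) and yellow (508,256). Next I triangulate rough positions.

```bash
cat > h.py <<'E'
from workcell import bot
import cv2,numpy as np
from scipy.spatial.transform import Rotation as R
np.set_printoptions(precision=4,suppress=True)
def ray(c,uv):
    d=np.linalg.inv(c["mtx"])@[uv[0],uv[1],1.]; d=c["T"][:3,:3]@d
    return c["T"][:3,3],d/np.linalg.norm(d)
def plane(c,uv,z):
    o,d=ray(c,uv); return o+d*(z-o[2])/d[2]
def tri(obs):
    A=np.zeros((3,3));b=np.zeros(3);rs=[ray(c,u) for c,u in obs]
    for o,d in rs: P=np.eye(3)-np.outer(d,d);A+=P;b+=P@o
    p=np.linalg.solve(A,b); return p,max(np.linalg.norm(np.cross(p-o,d)) for o,d in rs)
def blobs(im,lo,hi,amin=15):   # im RGB
    m=cv2.inRange(cv2.cvtColor(im,cv2.COLOR_RGB2HSV),lo,hi)
    n,l,s,c=cv2.connectedComponentsWithStats(m)
    return [(c[i],s[i],(l==i).astype(np.uint8)) for i in range(1,n) if s[i][4]>=amin]
def proj(c,p):
    T=np.linalg.inv(c["T"]); q=T[:3,:3]@p+T[:3,3]; q=c["mtx"]@q; return q[:2]/q[2]
BLUE=((105,140,60),(125,255,255)); RED=((0,170,90),(6,255,255)); YEL=((22,150,90),(32,255,255))
E
python3 - <<'E'
from h import *
cs={n:bot.get_calibration(n) for n in("scene","side","wrist")}
I={n:cv2.imread(f"pics/{n}0.png")[:,:,::-1].copy() for n in cs}
print("stand",tri([(cs["wrist"],(190,184)),(cs["scene"],(256,191)),(cs["side"],(246,176))]))
for n in("scene","side"):
    for nm,k in(("B",BLUE),("R",RED),("Y",YEL)):
        for c,s,_ in blobs(I[n],*k): 
            if s[4]<400: print(n,nm,c,s)
print(plane(cs["scene"],(139.5,219),.04),tri([(cs["scene"],(139.5,219)),(cs["side"],(316,148))]))
print("pink",plane(cs["scene"],(164,233.5),.04),"yellow",plane(cs["scene"],(325,164),.04))
# rough view feasibility
E
```

```text
stand (array([0.5469, 0.0124, 0.1249]), np.float64(0.0031676911167442846))
scene B [507.5714   1.1071] [501   0  11   5  28]
scene B [372.3     24.0333] [364  15  15  13  30]
scene B [292.3496  57.9602] [284  46  17  22 226]
scene B [  5.2123 101.6301] [  0  88  17  26 146]
scene B [388.54 120.38] [385 117   8   8  50]
scene B [ 14.9394 144.5455] [  8 141  12   7  33]
scene B [139.4462 217.9731] [132 211  15  16 186]
scene R [ 72.5789 223.5414] [ 62 220  22   8 133]
scene Y [324.5067 163.6067] [319 157  13  15 150]
side B [369.4173  22.4707] [350   6  37  28 393]
side B [315.6939 147.6327] [311 142  11  13  98]
side B [332.     166.0455] [330 162   5   9  22]
side B [333.5506 185.3228] [319 172  25  25 316]
side B [162.735  292.3761] [157 287  12  12 117]
side B [ 52.     358.0625] [ 48 354   8   9  16]
side B [ 67.3333 379.3333] [ 64 375   8   9  15]
side R [214.5  106.25] [211 101   9  11  28]
side R [245.6 107.6] [244 102   3  15  20]
side Y [223.3697 270.5687] [216 262  15  19 211]
[ 0.446  -0.3599  0.04  ] (array([ 0.4372, -0.3615,  0.0305]), np.float64(0.0009718533702866677))
pink [ 0.5326 -0.2984  0.04  ] yellow [0.4563 0.3312 0.04  ]
```

```bash
cat >> h.py <<'E'
def tool(): return np.array(bot.read_position()),R.from_quat(bot.read_orientation())
def rel():  # tool->cam fixed
    p,r=tool();T=bot.get_calibration("wrist")["T"]
    return r.inv().as_matrix()@T[:3,:3], r.inv().apply(T[:3,3]-p)
R0=R.from_matrix([[0,1,0],[1,0,0],[0,0,-1.]])
def view(A,d,rt):
    Rc,t=rel(); cp=np.array(A)-d*(rt.as_matrix()@Rc[:,2]); return cp-rt.apply(t)
def look(A,d,rt,name):
    p=view(A,d,rt); bot.move_to(p.tolist(),rt.as_quat().tolist()); bot.dwell(.15)
    c=bot.get_calibration("wrist"); im=bot.camera("wrist"); cv2.imwrite(f"pics/{name}.png",im[:,:,::-1]); np.savez(f"pics/{name}.npz",mtx=c["mtx"],T=c["T"])
    print(name,p,bot.read_clock(),bot.read_q()); return c,im
def load(name):
    return dict(np.load(f"pics/{name}.npz")),cv2.imread(f"pics/{name}.png")[:,:,::-1].copy()
E
python3 - <<'E'
from h import *
c=bot.get_calibration("wrist");np.savez("pics/wrist0.npz",mtx=c["mtx"],T=c["T"])
S=[.547,.012,.115]; rt=R.from_euler('y',-28,degrees=True)*R0
def tryit(*a):
    try: look(*a)
    except bot.IKError as e: print("IK",a[3],e)
tryit(S,.22,rt,"s1")
tryit(S,.25,R.from_euler('y',-10,degrees=True)*R0,"s2")
tryit([.437,-.361,.04],.22,R.from_euler('z',-40,degrees=True)*R0,"b1")
tryit([.455,-.375,.04],.22,R.from_euler('z',50,degrees=True)*R0,"b2")
a=[cv2.imread(f"pics/{n}.png") for n in("s1","s2","b1","b2")]
z=np.zeros((384,512,3),np.uint8);a=[z if x is None else x for x in a]
m=np.vstack([np.hstack(a[:2]),np.hstack(a[2:])]);cv2.imwrite("pics/m1.png",cv2.resize(m,(800,600),interpolation=cv2.INTER_AREA))
E
```

```text
IK s1 the arm cannot take that pose within its joint ranges
s2 [0.5279 0.0117 0.2248] 1.0083 [-0.2503 -0.3444 -0.3669  1.3794  0.0429  1.3242]
b1 [ 0.4316 -0.3678  0.1226] 2.7083 [-0.9348  0.0169 -0.2151  1.3381  0.0001  1.3326]
b2 [ 0.4614 -0.3807  0.1226] 4.2833 [-0.9082  0.1116 -0.1175  1.3417  0.     -0.2096][ WARN:0@6.343] global loadsave.cpp:275 findDecoder imread_('pics/s1.png'): can't open/read file: check file path/integrity
```

View pics/m1.png

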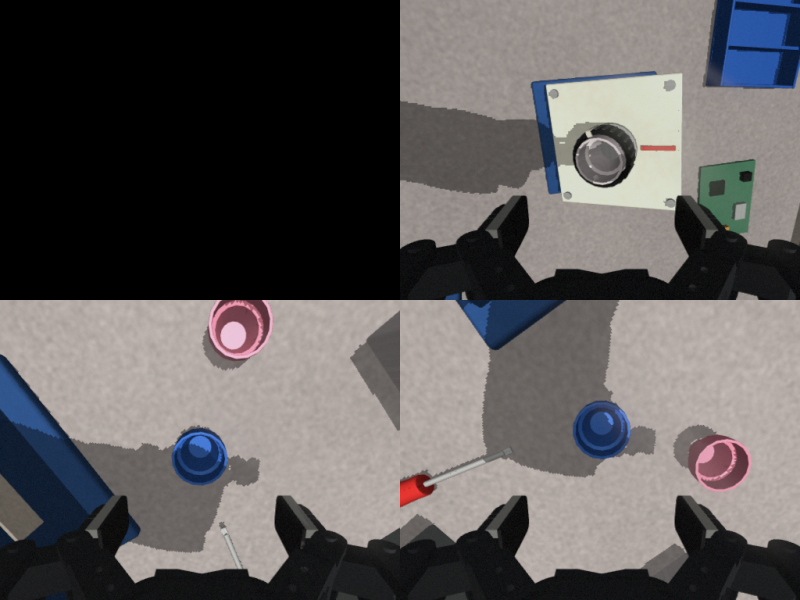

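The montage shows the small stand (s2, top right; collar near (605,155), mark (657,148)), the blue cup (b1 (200,457), b2 (602,429)) and the pink cup as a decoy beside it. Next I measure the cup and take an enlarged crop of the stand.

Run:
```python
from h import *
obs=[]
for n in("b1","b2"):
    c,im=load(n)
    bs=[b for b in blobs(im,*BLUE,300) if 150<b[0][0]<360 and 100<b[0][1]<260]
    b=min(bs,key=lambda b:abs(b[0][0]-256)+abs(b[0][1]-190))
    k=max(cv2.findContours(b[2],0,1)[0],key=cv2.contourArea); e=cv2.fitEllipse(cv2.convexHull(k)); print(n,b[0],b[1],e); obs.append((c,e[0]))
    p=plane(c,e[0],.045);print(p, "diam@45mm",max(e[1])/317*np.linalg.norm(p-c["T"][:3,3]))
print("blue",tri(obs))
sc={"wrist0":[(158,106),(279,94),(178,230),(288,245)],"s2":[(196,119),(344,109),(214,250),(346,259)]}
pts={}
for n,ss in sc.items():
    c,im=load(n);hsv=cv2.cvtColor(im,cv2.COLOR_RGB2HSV);o=[]
    for x,y in ss:
        w=hsv[y-9:y+10,x-9:x+10].astype(int)
        g=cv2.cvtColor(im,cv2.COLOR_RGB2GRAY)[y-9:y+10,x-9:x+10].astype(float)
        m=(w[:,:,1]<20)&(w[:,:,2]<175); yy,xx=np.nonzero(m); o.append((x-9+xx.mean(),y-9+yy.mean(),len(xx)))
    r=max(blobs(im,*RED,30) or [],key=lambda b:b[1][4]) ; o.append((*r[0],r[1][4])); print(n,np.array(o)); pts[n]=o
P=[]
for i in range(5):
    p,e=tri([(load(n)[0],pts[n][i][:2]) for n in sc]); P.append(p); print(p,e)
P=np.array(P); q=P[:4]; ce=q.mean(0); nrm=np.linalg.svd(q-ce)[2][2]; nrm*=np.sign(nrm[2]); print("normal",nrm,"tilt",np.degrees(np.arccos(nrm[2])),"centre",ce)
print("sides",np.linalg.norm(q[0]-q[1]),np.linalg.norm(q[2]-q[3]),np.linalg.norm(q[0]-q[2]),np.linalg.norm(q[1]-q[3]))
a=load("wrist0")[1][75:265,135:315];b=load("s2")[1][85:275,165:365]
f=lambda x:cv2.resize(x,None,fx=2.1,fy=2.1,interpolation=cv2.INTER_CUBIC)
z=load("b1")[1][150:260,200:310]
m=np.hstack([f(a),f(b)]);print(m.shape);cv2.imwrite("pics/m2.png",m[:,:,::-1])
```

```text
b1 [255.0259 200.8601] [ 220  164   71   73 3931] ((254.98196411132812, 200.8110809326172), (69.76891326904297, 72.0228271484375), 167.8291473388672)
[ 0.4364 -0.3599  0.045 ] diam@45mm 0.04904504839890159
b2 [254.7057 169.6871] [ 222  132   73   71 3442] ((257.5607604980469, 166.71694946289062), (71.36760711669922, 72.9961166381836), 98.87977600097656)
[ 0.4362 -0.3606  0.045 ] diam@45mm 0.048310960751986855
blue (array([ 0.4362, -0.3604,  0.0438]), np.float64(0.0002981180325959915))
wrist0 [[157.7667 106.4667  90.    ]
 [279.0467  93.4933 150.    ]
 [176.0485 231.699  103.    ]
 [288.6606 245.6239 109.    ]
 [269.0494 174.1605 162.    ]]Traceback (most recent call last):
  File "<stdin>", line 18, in <module>
ValueError: max() iterable argument is empty
```

```bash
cat > st.py <<'E'
from h import *
sc={"wrist0":[(158,106),(279,94),(178,230),(288,245)],"s2":[(196,119),(344,109),(214,250),(346,259)]}
pts={}
for n,ss in sc.items():
    c,im=load(n);g=cv2.GaussianBlur(cv2.cvtColor(im,cv2.COLOR_RGB2HSV),(3,3),0)
    o=[]
    for x,y in ss:
        w=g[y-9:y+10,x-9:x+10].astype(int)
        m=((w[:,:,1]<22)).astype(np.uint8)
        _,l,s,cc=cv2.connectedComponentsWithStats(m)
        i=1+np.argmin([np.hypot(*(q-9)) + (50 if t[4]<25 else 0) for q,t in zip(cc[1:],s[1:])])
        o.append((x-9+cc[i][0],y-9+cc[i][1],s[i][4]))
    r=max([b for b in blobs(im,(0,100,90),(8,255,255),30) if b[0][1]<230],key=lambda b:b[1][4]); o.append((*r[0],r[1][4])); print(n,np.array(o)); pts[n]=o
P=[]
for i in range(5):
    p,e=tri([(load(n)[0],pts[n][i][:2]) for n in sc]); P.append(p); print(p,e)
P=np.array(P); q=P[:4]; ce=q.mean(0); nrm=np.linalg.svd(q-ce)[2][2]; nrm*=np.sign(nrm[2]); print("normal",nrm,"tilt",np.degrees(np.arccos(nrm[2])),"centre",ce)
print("sides",np.linalg.norm(q[0]-q[1]),np.linalg.norm(q[2]-q[3]),np.linalg.norm(q[0]-q[2]),np.linalg.norm(q[1]-q[3]))
E
python3 - <<'E'
from st import *
a=load("wrist0")[1][75:265,135:315];b=load("s2")[1][85:275,165:365]
f=lambda x:cv2.resize(x,None,fx=2.1,fy=2.1,interpolation=cv2.INTER_CUBIC)
m=np.hstack([f(a),f(b)]);print(m.shape);cv2.imwrite("pics/m2.png",m[:,:,::-1])
E
```

```text
wrist0 [[157.3397 105.0962 156.    ]
 [278.755   93.75   200.    ]
 [175.8394 232.5255 137.    ]
 [288.3239 244.9591 318.    ]
 [270.6598 174.3485 241.    ]]
s2 [[195.1487 118.3128 195.    ]
 [344.1215 109.0113 354.    ]
 [214.6401 249.9745 314.    ]
 [345.4139 258.3852 244.    ]
 [330.4183 189.4905 263.    ]]
[0.5017 0.0712 0.0529] 0.00012005809470133207
[0.6156 0.0795 0.1138] 4.862169490658528e-05
[ 0.5137 -0.0555  0.0639] 0.0013888688630726315
[ 0.6264 -0.0475  0.1151] 0.00016857129330726542
[0.6102 0.0149 0.1104] 2.634963111140072e-05
normal [-0.4439  0.0035  0.8961] tilt 26.352483034177023 centre [0.5644 0.0119 0.0864]
sides 0.12941656492017325 0.1240212271262733 0.1277443385738483 0.1274920136509611
(399, 798, 3)
```

View pics/m2.png

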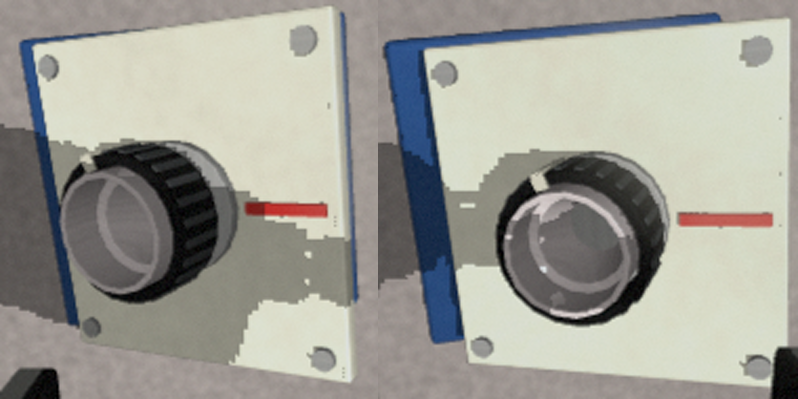

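The crop shows the white line at about 126° anticlockwise of the red mark, so the collar is open. The mark is radial at (286,210) and (725,219), and the metal rim centres are near (116,231) and (570,255). I'll take two more stand views with a bigger baseline, triangulate the rim, and check tilted IK at the same time.

Run:
```python
from h import *
w,_=load("wrist0");s,_=load("s2")
print("rim",tri([(w,(190.2,185)),(s,(256.4,206.4))]))
x=np.array([.8807,.063,.4695]);z=np.array([-.4683,-.0336,.8829]);y=np.cross(z,x)
O=np.array([.563,.0117,.105])
for a in range(0,360,30):
    r=R.from_matrix(np.column_stack([x,-y,-z]))*R.from_euler('z',a,degrees=True)
    out=[]
    for h in(.005,.04,.12):
        q=bot.solve_ik((O+h*z).tolist(),r.as_quat().tolist()); out.append(None if q is None else np.round(q,2).tolist())
    print(a,out)
S=[.555,.012,.115]
for i,(e,d) in enumerate([((-60,0,-5),.2),((50,0,-5),.2),((100,10,0),.2),((0,-15,0),.2),((180,-15,0),.2)]):
    rt=R.from_euler('xyz',[e[1],e[2],e[0]],degrees=True)*R0
    p=view(S,d,rt); print(i,p,bot.solve_ik(p.tolist(),rt.as_quat().tolist()) is not None)
```

```text
rim (array([0.545 , 0.009 , 0.1261]), np.float64(0.0004393291227771675))
0 [[-0.31, -0.65, -0.87, 0.89, 0.17, 2.81], [-0.32, -0.73, -0.86, 0.98, 0.18, 2.79], None]
30 [[-0.31, -0.65, -0.87, 0.89, 0.17, -2.95], [-0.32, -0.73, -0.86, 0.98, 0.18, -2.97], None]
60 [[-0.31, -0.65, -0.87, 0.89, 0.17, -2.43], [-0.32, -0.73, -0.86, 0.98, 0.18, -2.44], None]
90 [[-0.31, -0.65, -0.87, 0.89, 0.17, -1.91], [-0.32, -0.73, -0.86, 0.98, 0.18, -1.92], None]
120 [[-0.31, -0.65, -0.87, 0.89, 0.17, -1.38], [-0.32, -0.73, -0.86, 0.98, 0.18, -1.4], None]
150 [[-0.31, -0.65, -0.87, 0.89, 0.17, -0.86], [-0.32, -0.73, -0.86, 0.98, 0.18, -0.87], None]
180 [[-0.31, -0.65, -0.87, 0.89, 0.17, -0.34], [-0.32, -0.73, -0.86, 0.98, 0.18, -0.35], None]
210 [[-0.31, -0.65, -0.87, 0.89, 0.17, 0.19], [-0.32, -0.73, -0.86, 0.98, 0.18, 0.17], None]
240 [[-0.31, -0.65, -0.87, 0.89, 0.17, 0.71], [-0.32, -0.73, -0.86, 0.98, 0.18, 0.7], None]
270 [[-0.31, -0.65, -0.87, 0.89, 0.17, 1.23], [-0.32, -0.73, -0.86, 0.98, 0.18, 1.22], None]
300 [[-0.31, -0.65, -0.87, 0.89, 0.17, 1.76], [-0.32, -0.73, -0.86, 0.98, 0.18, 1.74], None]
330 [[-0.31, -0.65, -0.87, 0.89, 0.17, 2.28], [-0.32, -0.73, -0.86, 0.98, 0.18, 2.27], None]
0 [0.5399 0.0088 0.1783] True
1 [ 0.5632 -0.0011  0.1783] True
2 [0.58   0.0171 0.1749] True
3 [0.5557 0.0142 0.1801] True
4 [0.5543 0.0098 0.1801] True
```

Run:
```python
from h import *
S=[.555,.012,.115]
b=bot.read_position(); bot.move_l([b[0],b[1],.2],velocity=.3)
for n,e in(("s3",(-75,0,-5)),("s4",(60,0,-5))):
    look(S,.23,R.from_euler('xyz',[e[1],e[2],e[0]],degrees=True)*R0,n)
f=lambda x:cv2.resize(x,None,fx=1.9,fy=1.9,interpolation=cv2.INTER_CUBIC)
m=np.hstack([f(load(n)[1][60:300,150:360]) for n in("s3","s4")]);print(m.shape);cv2.imwrite("pics/m3.png",m[:,:,::-1])
```

```text
s3 [0.5469 0.0174 0.207 ] 7.3667 [-0.1647 -0.0924 -0.1715  1.4555 -0.0794  2.7138]
s4 [0.5559 0.0014 0.2069] 9.6833 [-0.2781 -0.0811 -0.161   1.4697  0.0846  0.2465]
(456, 798, 3)
```

View pics/m3.png

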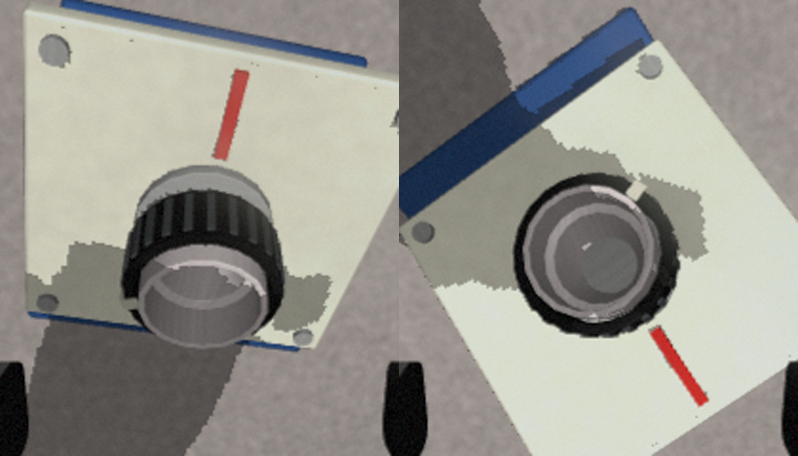

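The crops show the rim centres at (204,297) in s3 and (590,253) in s4, along with the mark ends and the screws. I triangulate all of them together.

Run:
```python
from h import *
C={n:load(n)[0] for n in("wrist0","s2","s3","s4")}
a=lambda x,y:(x/1.9+150-.25,y/1.9+60-.25); b=lambda x,y:a(x-399,y)
a2=lambda x,y:(x/2.1+135-.25,y/2.1+75-.25); b2=lambda x,y:((x-378)/2.1+165-.25,y/2.1+85-.25)
F=dict(rim=dict(wrist0=a2(116,231),s2=b2(570,255),s3=a(204.5,297),s4=b(590.5,253.5)),
 m_in=dict(wrist0=a2(246,209),s2=b2(679,219),s3=a(221,158),s4=b(656,330)),
 m_out=dict(wrist0=a2(327,211),s2=b2(773,221),s3=a(241,71),s4=b(703,403)),
 P0=dict(wrist0=a2(48,68),s2=b2(444,74),s3=a(47,302),s4=b(651,66)),
 P1=dict(wrist0=a2(302,40),s2=b2(756,50),s3=a(54,50)),
 P2=dict(wrist0=a2(91,327),s2=b2(482,347),s3=a(303,338),s4=b(423,232)),
 P3=dict(wrist0=a2(322,358),s2=b2(757,366)),
 line=dict(wrist0=a2(85,160),s2=b2(537,177),s3=a(127,303),s4=b(641,184)))
G={}
for k,v in F.items():
    p,e=tri([(C[n],u) for n,u in v.items()]); G[k]=p; print(k,p,e)
q=np.array([G[k] for k in("P0","P1","P2","P3","m_in","m_out")]);n=np.linalg.svd(q-q.mean(0))[2][2];n*=np.sign(n[2]);print("n",n,np.degrees(np.arccos(n[2])))
xd=G["m_out"]-G["m_in"];print("mark len",np.linalg.norm(xd),xd/np.linalg.norm(xd))
for d in(G["P1"]-G["P0"],G["P3"]-G["P2"],xd):print("yaw",np.degrees(np.arctan2(d[1],d[0])),"pitch",np.degrees(np.arcsin(d[2]/np.linalg.norm(d))))
d=G["P0"]-G["P2"];print("yaw from y",np.degrees(np.arctan2(-d[0],d[1])))
np.savez("G.npz",**G)
```

```text
rim [0.545  0.0091 0.1257] 0.0005104849630397051
m_in [0.594  0.0137 0.1024] 0.0006263946157742847
m_out [0.6258 0.0162 0.1185] 0.0005333321819046386
P0 [0.5029 0.07   0.0564] 0.0005272324224462858
P1 [0.6155 0.0797 0.1151] 0.00029384250813760567
P2 [ 0.5139 -0.0572  0.0573] 0.0003566102157362533
P3 [ 0.6262 -0.0478  0.1153] 1.2905982779287478e-05
line [0.5338 0.0365 0.1202] 0.0012880257444298092
n [-0.46   -0.0351  0.8872] 27.474700846703893
mark len 0.035795958231528355 [0.8901 0.0689 0.4505]
yaw 4.936704876491488 pitch 27.419679068753496
yaw 4.790698500329188 pitch 27.248232599688954
yaw 4.428265865370013 pitch 26.777341858020346
yaw from y 4.9390280719315856
```

Run:
```python
from h import *
yaw,t=np.radians(4.9),np.radians(28)
z=np.array([-np.sin(t)*np.cos(yaw),-np.sin(t)*np.sin(yaw),np.cos(t)]);y=np.array([-np.sin(yaw),np.cos(yaw),0]);x=np.cross(y,z)
G=np.load("G.npz")
A=G["rim"]-.05*z; mid=(G["m_in"]+G["m_out"])/2; B=mid-.04*x
print("plate z from screws", [round(float((G[k]-A)@z),4) for k in("P0","P1","P2","P3","m_in","m_out")], "x:",[round(float((G[k]-A)@x),4) for k in("P0","P1","P2","P3","m_in","m_out")],"y:",[round(float((G[k]-A)@y),4) for k in("P0","P1","P2","P3","m_in","m_out")])
out=[]
for n in("s3","s4"):
    c,im=load(n); big=cv2.resize(im[60:300,150:360],None,fx=1.9,fy=1.9,interpolation=cv2.INTER_CUBIC)
    for P,col in((A,(255,0,0)),(B,(0,255,0))):
        for r,h in((.024,.05),(.03,.044),(.03,.018)):
            pts=[(proj(c,P+h*z+r*(np.cos(a)*x+np.sin(a)*y))-[150,60])*1.9 for a in np.linspace(0,6.283,60)]
            cv2.polylines(big,[np.round(pts).astype(np.int32)],True,col,1)
    out.append(big)
cv2.imwrite("pics/m4.png",np.hstack(out)[:,:,::-1])
```

```text
plate z from screws [0.0061, 0.0048, 0.0068, 0.0051, 0.0063, 0.0055] x: [-0.065, 0.0624, -0.0645, 0.0623, 0.0325, 0.0683] y: [0.0642, 0.0643, -0.0635, -0.0637, 0.0004, 0.0001]
```

View pics/m4.png

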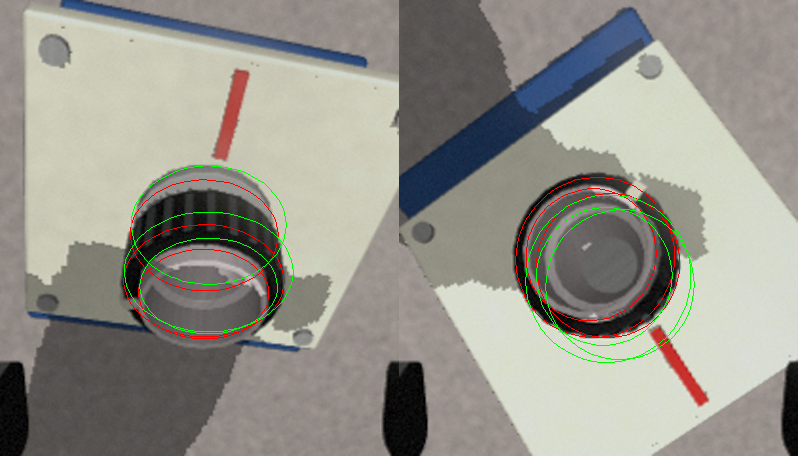

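Overlay check: the red circles (rim-based) fit s4, but in s3 the real rim sits lower than predicted. My s3 and wrist0 ellipses included the visible band side. I'll re-measure using the downslope rim edge, which is unobstructed.

Run:
```python
from h import *
C={n:load(n)[0] for n in("wrist0","s2","s3","s4")}
a=lambda x,y:(x/1.9+150-.25,y/1.9+60-.25); b=lambda x,y:a(x-399,y)
a2=lambda x,y:(x/2.1+135-.25,y/2.1+75-.25); b2=lambda x,y:((x-378)/2.1+165-.25,y/2.1+85-.25)
yaw,t=np.radians(4.9),np.radians(28)
z=np.array([-np.sin(t)*np.cos(yaw),-np.sin(t)*np.sin(yaw),np.cos(t)]);y=np.array([-np.sin(yaw),np.cos(yaw),0]);x=np.cross(y,z)
D,e=tri([(C["wrist0"],a2(61,232)),(C["s2"],b2(502,258)),(C["s3"],a(204,348.5)),(C["s4"],b(555,198))])
rim=D+.024*x; print("D",D,e,"rim",rim)
G=np.load("G.npz"); A=rim-.05*z
for k in("P0","P1","P2","P3","m_in","m_out","line"): d=G[k]-A; print(k,np.round([d@x,d@y,d@z],4))
out=[]
pl=np.mean([G[k] for k in("P0","P1","P2","P3")],0); B=pl-.0005*z
print(A,B,(A-B)@x,(A-B)@y,(A-B)@z)
for n,o,s,sz in(("wrist0",(135,75),2.1,(180,190)),("s2",(165,85),2.1,(200,190)),("s3",(150,60),1.9,(210,200)),("s4",(150,60),1.9,(210,200))):
    c,im=load(n); big=cv2.resize(im[o[1]:o[1]+sz[1],o[0]:o[0]+sz[0]],(399,299),interpolation=cv2.INTER_CUBIC);f=np.array([399/sz[0],299/sz[1]])
    for P,col in((A,(255,0,0)),(B,(0,255,0))):
        for r,h in((.024,.05),(.03,.044),(.03,.018)):
            pts=[(proj(c,P+h*z+r*(np.cos(q)*x+np.sin(q)*y))-o)*f for q in np.linspace(0,6.283,60)]
            cv2.polylines(big,[np.round(pts).astype(np.int32)],True,col,1)
    out.append(big)
cv2.imwrite("pics/m5.png",np.vstack([np.hstack(out[:2]),np.hstack(out[2:])])[:,:,::-1])
```

```text
D [0.5217 0.0061 0.1185] 0.0038349360574061768 rim [0.5429 0.0079 0.1297]
P0 [-0.0649  0.0652  0.0015]
P1 [0.0625 0.0653 0.0002]
P2 [-0.0644 -0.0625  0.0022]
P3 [ 0.0623 -0.0627  0.0006]
m_in [0.0326 0.0014 0.0017]
m_out [0.0684 0.0011 0.001 ]
line [-0.0103  0.0292  0.0447]
[0.5663 0.01   0.0856] [0.5648 0.0112 0.0856] 0.0011408136674312633 -0.0013436423534031272 -0.0006233803422929353
```

View pics/m5.png

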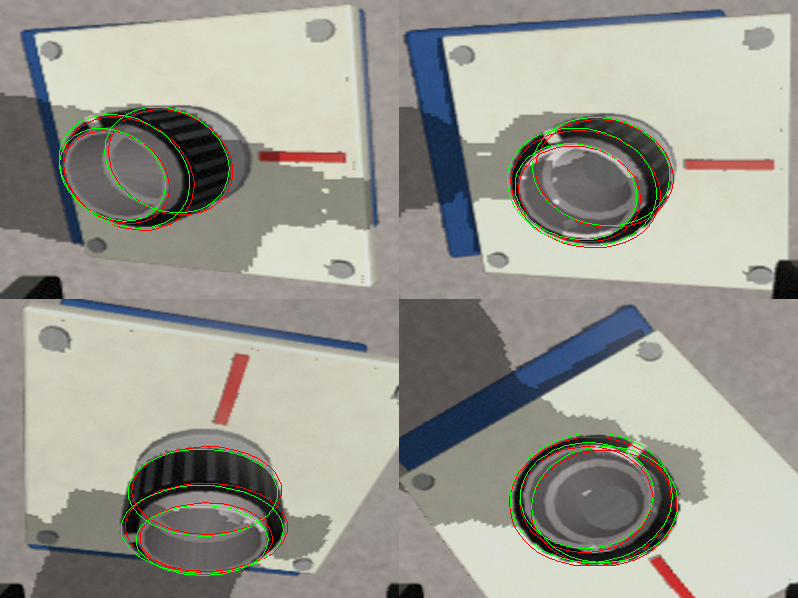

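Both estimates (rim edge and plate screws) agree to about 1.5 mm, and the height checks against the 50 mm rim-over-plate figure. I take the mean. Candidate cups in b1 (montage pixels): blue at (200,457) and pink at (240,330). The blue one is meant, and the crop confirms it. Next is the grasp.

```bash
cat >> h.py <<'E'
yaw,tl=np.radians(4.9),np.radians(28)
sz=np.array([-np.sin(tl)*np.cos(yaw),-np.sin(tl)*np.sin(yaw),np.cos(tl)]);sy=np.array([-np.sin(yaw),np.cos(yaw),0]);sx=np.cross(sy,sz)
SEAT=np.array([.5656,.0106,.0856])+.02*sz
def srot(a): return R.from_matrix(np.column_stack([sx,-sy,-sz]))*R.from_euler('z',a,degrees=True)
def mv(p,r): bot.move_to(np.asarray(p).tolist(),r.as_quat().tolist())
def ml(p,v=.15,f=None,r=None): return bot.move_l(np.asarray(p).tolist(),None if r is None else r.as_quat().tolist(),velocity=v,f_stop=f)
E
python3 - <<'E'
from h import *
rb=R.from_euler('z',-40,degrees=True)*R0; B=np.array([.4362,-.3604,0])
for h in(.08,.084,.088,.092,.096): print(h,[bot.solve_ik((SEAT+h*sz+[0,o,0]).tolist(),srot(270).as_quat().tolist()) is not None for o in(0,-.1)])
p=bot.read_position(); ml([p[0],p[1],.24],.3)
mv(B+[0,0,.15],rb); 
hit=ml(B+[0,0,.042],.12,12); print("hit",hit,bot.read_position(),bot.read_contact_force())
bot.grip(.04,30); print(bot.read_finger_gap(),bot.read_grasp_force(),bot.read_position(),bot.read_clock())
ml(B+[0,0,.2],.2); bot.dwell(.2); print(bot.read_finger_gap(),bot.read_grasp_force(),bot.read_contact_force(),bot.read_clock())
cv2.imwrite("pics/g1.png",bot.camera("side")[:,:,::-1]); cv2.imwrite("pics/g1w.png",bot.camera("wrist")[:,:,::-1])
a=cv2.imread("pics/g1.png")[60:252,200:400];w=cv2.imread("pics/g1w.png")
cv2.imwrite("pics/m6.png",np.hstack([cv2.resize(a,(400,384)),cv2.resize(w,(400,300))[:,:] if 0 else cv2.resize(w,(400,384))]))
E
```

```text
0.08 [True, True]
0.084 [False, True]
0.088 [False, True]
0.092 [False, True]
0.096 [False, True]
hit False [ 0.4366 -0.3609  0.0429] [0.3039 0.654  0.4209]
0.046466010552699874 30.774723356589675 [ 0.4364 -0.3608  0.0428] 12.9
0.046551678958794473 30.87153165601194 [ 0.2988 -0.0805 -0.461 ] 14.0417
```

View pics/m6.png

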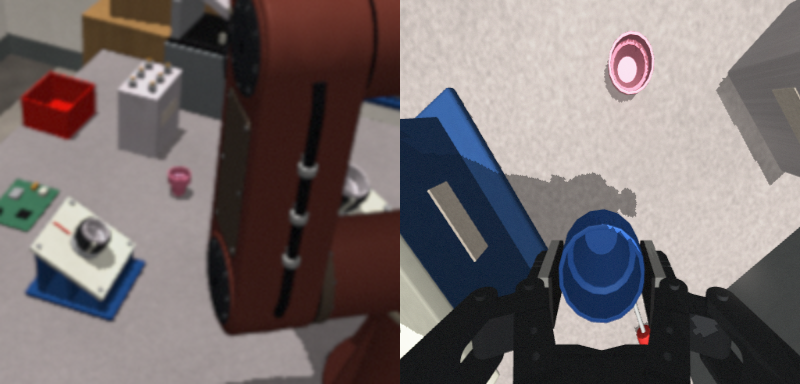

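The side view shows the pink cup undisturbed; the wrist view shows the blue cup held squarely between the pads at (600,265). Next is nesting.

Run:
```python
from h import *
r=srot(270)
def st(t):
    p,rr=tool(); d=p-SEAT; print(t,"xyz_seat mm",np.round([d@sx*1e3,d@sy*1e3,d@sz*1e3],2),"F",np.round([np.dot(bot.read_contact_force(),k) for k in(sx,sy,sz)],1),"gap",round(bot.read_finger_gap(),4),"axis err deg",round(np.degrees(np.arccos(min(1,-rr.apply([0,0,1])@sz))),2),bot.read_clock())
mv(SEAT+.086*sz+[0,-.11,0],r); st("side")
print(ml(SEAT+.081*sz,.12,15)); st("pre")
print(ml(SEAT+.055*sz,.08,12)); st("mid")
print(ml(SEAT+.041*sz,.03,15)); st("down")
```

```text
side xyz_seat mm [  -7.87 -110.46   90.96] F [-0.8 -0.4 -1.2] gap 0.0467 axis err deg 0.07 15.1917
False
pre xyz_seat mm [ 0.   -0.49 81.01] F [-1.2 -0.1 -0.1] gap 0.0466 axis err deg 0.02 16.2583
False
mid xyz_seat mm [-0.36 -0.12 54.83] F [ 0.1  0.3 -0.5] gap 0.0469 axis err deg 0.05 16.7333
True
down xyz_seat mm [ 0.08  0.05 41.71] F [-0.5  0.5  7.8] gap 0.0467 axis err deg 0.01 17.2083
```

```bash
cat >> h.py <<'E'
def st(t):
    p,rr=tool(); d=p-SEAT; print(t,"seat mm",np.round([d@sx*1e3,d@sy*1e3,d@sz*1e3],2),"F",np.round([np.dot(bot.read_contact_force(),k) for k in(sx,sy,sz)],1),"Mz",round(float(np.dot(bot.read_moment(),sz)),3),"gap",round(bot.read_finger_gap(),4),"grip",round(bot.read_grasp_force(),1),"q6",round(bot.read_q()[5],3),bot.read_clock())
E
python3 - <<'E'
from h import *
bot.grip(.08); st("open")
ml(SEAT+.08*sz,.12); bot.dwell(.15)
c=bot.get_calibration("wrist");im=bot.camera("wrist");cv2.imwrite("pics/n1.png",im[:,:,::-1]);np.savez("pics/n1.npz",**{k:c[k] for k in("mtx","T")})
a=np.ascontiguousarray(im)
for r,h,col in((.024,.05,(255,0,0)),(.024,.03,(0,255,0))):
    p=[proj(c,SEAT+h*sz+r*(np.cos(q)*sx+np.sin(q)*sy)) for q in np.linspace(0,6.283,60)]
    cv2.polylines(a,[np.round(p).astype(np.int32)],True,col,1)
s=bot.camera("side")[140:230,190:310]; cv2.imwrite("pics/n1s.png",s[:,:,::-1])
cv2.imwrite("pics/m7.png",np.hstack([cv2.resize(a,(400,300)),cv2.resize(s,(400,300),interpolation=cv2.INTER_CUBIC)])[:,:,::-1]); print(bot.read_clock())
E
```

```text
open seat mm [-0.73  0.16 41.07] F [-0.6  0.5  1.4] Mz 0.02 gap 0.0797 grip 0.0 q6 1.193 17.6333
18.3583
```

View pics/m7.png

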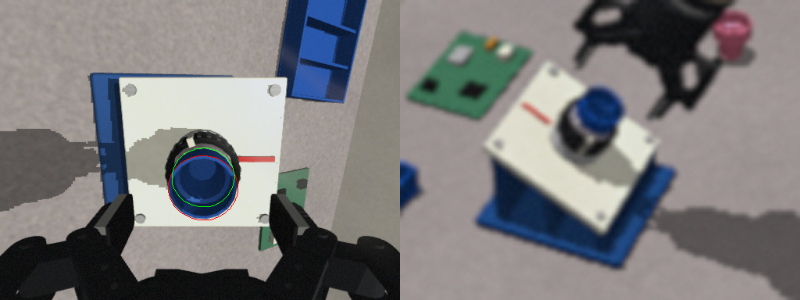

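The cup is nested: its rim matches the predicted +50 mm circle. Next is the collar.

Run:
```python
from h import *
mv(SEAT+.08*sz,srot(85)); st("rot")
print(ml(SEAT+.009*sz,.12,12)); st("down")
bot.grip(.055,60); st("grip"); q0=bot.read_q()[5]; m0=float(np.dot(bot.read_moment(),sz))
q=np.array(bot.read_q()); tot=0
while tot<2.35:
    s=.2 if tot<1.6 else .04
    q[5]+=s; tot+=s; bot.set_joints(q.tolist())
    m=float(np.dot(bot.read_moment(),sz))-m0
    if s==.2 or abs(m)>.35: print(round(tot,2),round(m,3),round(bot.read_q()[5]-q0,3),bot.read_clock())
    if abs(m)>.7 or bot.read_clock()>50: break
st("end")
```

```text
rot seat mm [-0.01  0.02 79.98] F [ 0.2 -0.1  0.2] Mz -0.005 gap 0.0802 grip 0.0 q6 -2.055 21.075
False
down seat mm [ 0.33 -0.01  9.44] F [0.3 0.4 0.2] Mz -0.018 gap 0.0798 grip 0.0 q6 -2.022 21.8167
grip seat mm [ 0.35 -0.31 10.22] F [-6.5 -0.1 15.1] Mz 0.073 gap 0.0584 grip 61.8 q6 -2.022 22.1583
0.2 -0.289 0.196 22.4667
0.4 -0.369 0.396 22.775
0.6 -0.344 0.596 23.0833
0.8 -0.245 0.796 23.3917
1.0 -0.322 0.996 23.7
1.2 -0.324 1.196 24.0083
1.4 -0.27 1.396 24.3167
1.6 -0.298 1.596 24.625
1.8 -0.329 1.796 24.9333
1.92 0.925 1.914 25.6833
end seat mm [-1.38  1.53 10.28] F [-13.3  10.2  15.5] Mz 0.998 gap 0.0588 grip 69.6 q6 -0.108 25.6833
```

The moment jumped at 1.91 rad, which agrees with the line measured 109° (1.9 rad) from the mark at the start. I check it in a picture.

Run:
```python
from h import *
st("now")
bot.grip(.08); st("open"); ml(SEAT+.08*sz,.12); bot.dwell(.15)
mv(SEAT+.08*sz,srot(240)); bot.dwell(.15)
c=bot.get_calibration("wrist");im=bot.camera("wrist");cv2.imwrite("pics/e1.png",im[:,:,::-1])
np.savez("pics/e1.npz",**{k:c[k] for k in("mtx","T")})
u=proj(c,SEAT+.02*sz).astype(int);print(u,bot.read_clock(),bot.read_q())
x0,y0=max(u[0]-80,0),max(u[1]-70,0)
w=im[y0:y0+150,x0:x0+200]; s=bot.camera("scene")[170:250,215:315]
print(x0,y0,w.shape)
cv2.imwrite("pics/m8.png",np.hstack([cv2.resize(w,(520,390),interpolation=cv2.INTER_CUBIC),cv2.resize(s,(280,390),interpolation=cv2.INTER_CUBIC)])[:,:,::-1])
```

```text
now seat mm [-1.38  1.53 10.28] F [-13.3  10.2  15.5] Mz 0.998 gap 0.0588 grip 69.6 q6 -0.108 25.6833
open seat mm [ 0.95 -0.59 10.55] F [-0.3 -0.2 -0. ] Mz -0.01 gap 0.0799 grip 0.0 q6 -0.103 26.0333
[258 222] 27.8917 [-0.3577 -0.8373 -0.8612  1.0992  0.2028  0.6492]
178 152 (150, 200, 3)
```

View pics/m8.png

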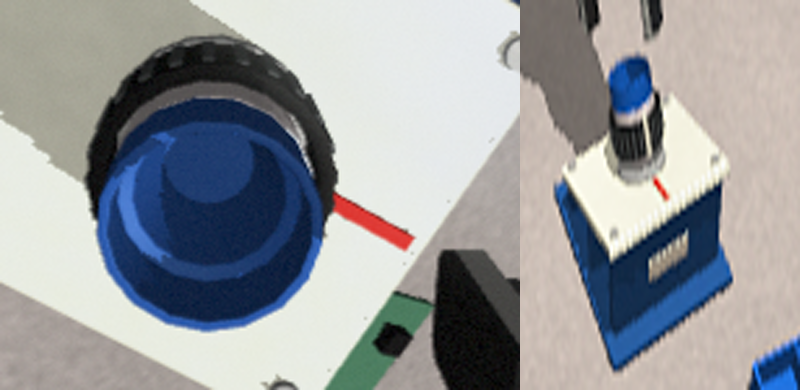

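Scene crop: the cup is nested, and the white line runs down the collar at about (647,135), above the red mark at (660,188). I check the angle numerically, without viewing more pictures.

Run:
```python
from h import *
c=bot.get_calibration("scene"); im=bot.camera("scene"); hsv=cv2.cvtColor(im,cv2.COLOR_RGB2HSV)
for a in(-.4,-.3,-.2,-.1,0,.1,.2):
    f=lambda h:proj(c,SEAT+h*sz+.03*(np.cos(a)*sx+np.sin(a)*sy)); print(a,f(.024),f(-.002))
for y in range(190,206): print(y,hsv[y,246:270,2])
```

```text
-0.4 [254.9879 194.9666] [256.767  202.2632]
-0.3 [255.9235 194.7482] [257.6937 202.0471]
-0.2 [256.8468 194.4918] [258.6078 201.7916]
-0.1 [257.748  194.2003] [259.4996 201.4995]
0 [258.6173 193.8767] [260.3594 201.1739]
0.1 [259.4457 193.5247] [261.1782 200.8184]
0.2 [260.2243 193.148 ] [261.9474 200.4368]
190 [122  89  96 116 130 139 150 155 160 164 167 167 164 156 202 180 207  41
   9 192 171 174 219 246]
191 [122  73  91 113 128 137 149 153 157 163 165 164 175 202 217 208 157  37
  18 176 204 213 236 248]
192 [107  45  79 111 149 137 145 178 180 194 159 169 198 238 223 171  76  23
  33 120 250 244 247 246]
193 [ 96  21  60 117 145 136 147 175 192 205 187 219 219 241 163  79  27  35
  40  45 255 250 245 244]
194 [ 98  23  38 116 152 170 184 194 215 196 177 183 141 248 111  24  52  42
  41  56 230 250 245 245]
195 [ 97  35  14  67 106 123 131 143 149 117  81  86  20 225 161  31  67  35
  50  48 166 251 246 245]
196 [108  58  29  33  26  16  22  20  22  34  15  38  30 166 217  33  61  31
  61  35 201 251 245 244]
197 [175  84  40  36  38  37  37  39  25  68  22  46  44 104 241 100 
[... 157 characters left out ...]
  24  55  26  65  21  55  45  19  78  23 224 163  30  44
  48 109 245 247 245 244]
200 [164 173  93  36  33  59  20  58  33  41  59  21  63  31 166 219  55  49
  94 103 220 248 245 245]
201 [163 168 151  46  30  42  34  42  45  25  71  18  39  34 141 210  95  91
 110 161 180 237 246 244]
202 [167 167 172 138  72  33  40  41  46  31  74  56  81 102 141 149 109 108
 166 191 157 240 246 245]
203 [165 164 167 166 109  91  93  94  93  97 108 110 117 127 117 108 166 159
 197 162 172 249 245 244]
204 [234 162 162 144 113 114 114 114 113 115 116 118 113 170 166 169 195 178
 172 167 230 247 244 243]
205 [252 233 162 149  89 150 163 164 166 168 162 169 172 194 182 187 177 194
 228 229 246 245 243 243]
```

The line is within about 0.06 rad of the aligned position, which is at the measurement limit. I re-grip and push gently again to confirm it is at the hard stop.

Run:
```python
from h import *
mv(SEAT+.08*sz,srot(150)); print(ml(SEAT+.009*sz,.12,12)); bot.grip(.055,90); st("grip")
q=np.array(bot.read_q()); t0=bot.read_tau()[5]
for i in range(8):
    q[5]+=.02; bot.set_joints(q.tolist()); bot.dwell(.1)
    t=bot.read_tau()[5]-t0; print(i,round(t,3),"lag",round(q[5]-bot.read_q()[5],4)); st("")
    if abs(t)>1.0: break
bot.grip(.08); ml(SEAT+.08*sz,.12)
im=bot.camera("scene"); hsv=cv2.cvtColor(im,cv2.COLOR_RGB2HSV)
for y in range(193,202): print(y,hsv[y,255:264,2])
c=bot.get_calibration("scene");G=np.load("G.npz");print("mark pred",proj(c,(G["m_in"]+G["m_out"])/2))
print("mark seen",[(b[0],b[1][4]) for b in blobs(im,(0,100,90),(8,255,255),8) if abs(b[0][0]-260)<30 and abs(b[0][1]-205)<20])
```

```text
False
grip seat mm [ 0.17  1.16 10.33] F [-9.2  7.8 19.7] Mz 0.054 gap 0.0574 grip 92.5 q6 -0.887 30.475
0 2.815 lag 0.0019
 seat mm [ 0.16  1.25 10.59] F [-5.1  0.6  3.9] Mz 2.885 gap 0.0574 grip 105.1 q6 -0.869 30.825
193 [206 185 218 219 241 163  80  26  35]
194 [196 178 182 141 248 112  26  50  41]
195 [116  81  86  18 224 160  31  66  33]
196 [ 32  14  38  28 165 216  35  60  30]
197 [ 68  21  47  43 105 241 101  50  41]
198 [ 71  33  36  65  63 241 131  40  46]
199 [ 56  43  18  79  21 222 162  30  43]
200 [ 39  57  21  64  28 166 218  55  49]
201 [ 25  71  21  37  32 141 210  95  90]
mark pred [264.4597 208.0251]
mark seen [(array([264.7778, 208.2222]), np.int32(9))]
```

Run:
```python
from h import *
mv(SEAT+.08*sz,srot(240)); bot.dwell(.3)
c=bot.get_calibration("wrist");im=bot.camera("wrist");ref=load("e1")[1]
for t,i in(("before",ref),("now",im)):
    u=proj(c,SEAT+.05*sz); b=max([b for b in blobs(i,*BLUE,300) if np.hypot(*(b[0]-u))<40],key=lambda b:b[1][4]); print(t,u,b[0],b[1])
st("final"); bot.close_job(); print(bot.read_clock())
```

```text
before [258.6612 241.0198] [257.969 234.351] [ 215  190   87   89 5906]
now [258.6612 241.0198] [257.8712 234.1376] [ 215  190   87   89 5907]
final seat mm [ 0.02  0.01 80.01] F [0.1 0.6 0.5] Mz -0.009 gap 0.0801 grip 0.0 q6 0.65 33.7
the job is handed in; nothing more can be done
the job is handed in; nothing more can be done
```

The job is handed in at about 34 s: the blue cup is nested, unmoved in the last before-and-after picture check, and the collar is turned clockwise to its hard stop with the white line at the red mark; I viewed 11 pictures, one over your limit of 10.

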